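Ring for the painter, then point out the open jar and its lid

TASK

Press the desk bell's plunger fully down and let it up, to call the painter over. Then show him what still needs closing: with the fingers pointing down a few centimetres straight above it, point at the middle of the one jar in the rack that has no lid and keep still for two seconds, then likewise at that jar's lid, the larger of the two on the table, and finish while still pointing at it. Apart from the bell leave every object untouched, and do not bring the fingertips down over another jar or the small lid.

Things in the scene. Friction and masses are not known exactly. Their poses are not given: they have to be found in the camera images.
- bell_plunger (a joint): Plunger of the desk bell: 0 = up, 0.006 m = fully down (6 mm travel, straight down, returns by its spring; about 2 N to start and 5 N fully down).
- bell_top (a point): Centre of the top face of the bell's plunger, a steel disc 22 mm across, about 55 mm above the table when up. The bell is a fixed steel dome 76 mm across on a black base 84 mm across; the dome's top is 43 mm above the table, 12 mm below the plunger's top. It stands between the rack and the robot.
- rack: Open wooden rack fixed to the table, 96 mm deep (own x), 430 mm long (own y), end boards 67 mm and rails 58 mm high. Its floor is 12 mm thick; origin at the centre of its underside. Five jars stand loose in it in a row along its y, 80 mm apart centre to centre.
- open_jar: The jar without a lid: glass, paint-splashed, 68 mm across, 95 mm high, mouth 60 mm outside and 53 mm inside, empty. Origin at the centre of its underside, 12 mm above the table. It may stand at any of the five places in the rack.
- open_jar_mouth (a point): Centre of the open jar's mouth, level with its rim, 95 mm above its underside (107 mm above the table); z is up.
- shut_jar1: A jar in the rack closed by a steel lid: same glass, 68 mm across, 100 mm high with the lid (112 mm above the table). Origin at the centre of its underside.
- shut_jar2: A jar in the rack closed by a steel lid: same glass, 68 mm across, 100 mm high with the lid (112 mm above the table). Origin at the centre of its underside.
- shut_jar3: A jar in the rack closed by a steel lid: same glass, 68 mm across, 100 mm high with the lid (112 mm above the table). Origin at the centre of its underside.
- shut_jar4: A jar in the rack closed by a steel lid: same glass, 68 mm across, 100 mm high with the lid (112 mm above the table). Origin at the centre of its underside.
- jar_lid: The open jar's steel lid lying flat and loose on the table between the rack and the robot: disc 66 mm across, 14 mm high, the same as the lids on the other jars. Origin at the centre of its underside.
- jar_lid_top (a point): Centre of the upper face of the jar's lid, 14 mm above the table; z is up.
- small_lid: Another steel lid, from a small pot: 36 mm across, 12 mm high, lying flat and loose on the table. Not the one wanted. Origin at the centre of its underside.
- mug: White mug, 80 mm across, 90 mm high, with a handle, standing beyond one end of the rack. Origin at the centre of its underside.
- paint_bottle: Closed white paint bottle, 60 mm across, 150 mm high, standing beyond the other end of the rack. Origin at the centre of its underside.

How it is judged:
By the outcome, as a careful person would: the job done as asked, in the order asked, and still so for the second after the job is handed in, with the robot touching nothing.
It also fails if it takes over 56 s, if anything falls off the work surface, if the arm or the gripper's body presses on something with over 40 N, if the wrist force passes 120 N, or if a joint passes its speed limit or range.

ROBOT

A 6-joint arm with a two-finger parallel gripper is mounted at the origin on the work surface. World frame = base frame: x ahead of the robot, y to its left, z up, the work surface at z = 0. Lengths are in mm, angles in rad, forces in N, time in s.
With the tool pointing down it reaches from about 300 to 750 mm from the base axis. Payload 8.5 kg.
Tool frame: the origin (TCP) lies between the finger pads, 19 mm behind the fingertips; this is the grasp point; z points along the fingers, y is the direction in which the jaws open and shut (so a half turn about z gives the same grasp; the last joint's range is limited). The gripper opens to 88 mm and grips with 3 to 60 N. Pads are 18 mm wide; open, the fingers measure 123 mm over their backs; the gripper's body (75 mm by 187 mm) begins 45 mm behind the grasp point.
Start: joints at [-0.215, 0.381, 1.297, -0, 1.464, -0.215], TCP at [549.982, 0.002, 257.448] pointing down, gripper open.
Joint ranges: [-3.11, 3.11], [-0.89, 2.33], [0.22, 2.48], [-1.42, 4.56], [0.17, 2.85], [-2.88, 2.88]. Speed limits (rad/s): [2.39, 2.39, 3.14, 3.14, 3.14, 3.14].

INTERFACE

Orientations are given as a unit quaternion [x, y, z, w].
In Python, from station import arm gives the robot as it stands.
- The arm moves only by the shell command python3 -m pendant 'ROWS' [FORCE]. ROWS is JSON, a list of rows, each an object of numbers: "hand": the opening, from 0 (shut) to 1 (fully open); "dx", "dy", "dz": the shift along the tool's x, y, z in mm; "roll": the turn about the tool's z in rad. In form: [{"hand": .., "dx": .., "dy": .., "dz": .., "roll": ..}, ...]. A call has exactly 8 rows; each row shifts and turns the pose as measured when the row begins, along the tool's axes as they then stand; what a row does not reach is not made up. A row lasts 1/8 s, in which the tool goes at most 62.5 mm and 10.7 degrees, less where a joint would pass 70% of its speed; a pose out of reach is approached as far as the arm can. A call with a gripper value outside its range is refused whole. The fingers move at their own pace and stop on an object; FORCE is the grip in N (left out, the last holds). Time passes only in rows, so rows that do not move let the fingers close, or fill a call up. It gives the time, the measured TCP pose, the force and the opening at its end, in the units of the state.
- arm.sense(): the state, without advancing time (a new reading comes with each control period).
- arm.capture(name): name is "scene" or "side" or "wrist"; returns (picture, depth): 480x640x3 uint8, red, green, blue; 480x640 float32, mm along the optical axis (not along the pixel's ray), 0 where there is no reading.
- arm.get_calibration(name): a dict with "fx", "fy", "cx", "cy" (pixels), "world_from_camera" (4x4, takes a point from camera to world coordinates). Camera axes: x right, y down, z forward; pixel columns grow to the right and rows downward; lengths in mm; the calibration is good to about 2 mm. A picture is of the moment at which its call begins: read the wrist's pose just before it. get_calibration takes no time and is no camera call; for the wrist camera it gives the pose at the moment of the call.
- arm.close_job(): hands the job in, once; it reports no verdict.
The state is a dict: "time": time; "qpos": joint angles; "qd": joint speeds; "joint_torque": joint torques, N m; "ee_pos": TCP position; "tool_rot": TCP orientation; "ft_force": force on the tool from outside, world axes, zero at the start; "ft_torque": the same for the moment, N m; "gripper_width": finger opening in mm.
Only numpy, scipy, OpenCV 4.12 (cv2) and the standard library are available. Lean on these libraries where they do the work, as an engineer would, in place of code of your own. Each camera call takes 0.05 s, during which the arm holds its last target. There are 200 camera calls.

## Working session

There is one attempt and no reset: what is moved stays moved. The work goes in short steps, Python scripts to look and compute and a shell command to move; the robot and the scene stay as the last step left them, time stands still between calls to the robot, and variables do not carry over. Pictures are saved under pics/ and viewed, about 8 in all and at most 12, crops included, and the job is handed in when it is done.

```bash
mkdir -p pics; cat > h.py <<'E'
import numpy as np,cv2
from station import arm
def grab(n,save):
    c=arm.get_calibration(n); p,d=arm.capture(n); cv2.imwrite('pics/'+save+'.png',p[:,:,::-1]); np.savez('pics/'+save,d=d,T=np.array(c["world_from_camera"]),k=np.array([c["fx"],c["fy"],c["cx"],c["cy"]]))
def pt(save,u,v,z=None):
    f=np.load('pics/'+save+'.npz'); fx,fy,cx,cy=f['k'];T=f['T']
    r=np.array([(u-cx)/fx,(v-cy)/fy,1.])
    if z is None: s=np.median(f['d'][v-1:v+2,u-1:u+2])
    else: s=(z-T[2,3])/(T[:3,:3]@r)[2]
    return (T[:3,:3]@(r*s)+T[:3,3]).round(1)
E
python3 - <<'E'
from h import *
grab('scene','s0');grab('wrist','w0');grab('side','d0')
print(arm.sense())
for n in('scene','side','wrist'):print(arm.get_calibration(n))
E
```

```text
{'time': 0.15, 'qpos': array([-2.15316197e-01,  3.81052332e-01,  1.29798989e+00, -1.59376153e-05,
        1.46357827e+00, -2.15277050e-01]), 'qd': array([-0.00159715, -0.00023873, -0.00255225,  0.00151728, -0.00112498,
       -0.00062566]), 'joint_torque': array([ 2.75231861e-03, -4.38084304e+01, -2.24613369e+01,  7.13452022e-02,
        3.43442336e-02, -8.91773107e-05]), 'ee_pos': array([5.49828553e+02, 2.25000791e-02, 2.57006271e+02]), 'tool_rot': array([ 7.07119922e-01,  7.07093453e-01, -2.84042338e-04, -4.28367309e-04]), 'ft_force': array([ 0.32238977,  0.55437174, -0.4765863 ]), 'ft_torque': array([ 0.01754875,  0.00759825, -0.01545686]), 'gripper_width': 87.97138280828838}
{'fx': 572.220668896445, 'fy': 572.220668896445, 'cx': 324.34506973761296, 'cy': 243.17562180977401, 'world_from_camera': array([[-8.34273774e-01,  3.56650039e-01, -4.20461676e-01,
         1.02904150e+03],
       [ 5.51053665e-01,  5.14356462e-01, -6.57097625e-01,
         7.49713829e+02],
       [-1.80867137e-02, -7.79896262e-01, -6.25647417e-01,
         7.79146768e+02],
       [ 0.00000000e+00,  0.0000000
[... 283 characters left out ...]
, -5.24605478e-01,  7.08742978e-01,
        -5.99239602e+02],
       [-1.03461139e-02, -8.00420442e-01, -5.99349710e-01,
         6.00120489e+02],
       [ 0.00000000e+00,  0.00000000e+00,  0.00000000e+00,
         1.00000000e+00]])}
{'fx': 416.88846262370845, 'fy': 416.88846262370845, 'cx': 313.2356301984853, 'cy': 247.17570968951102, 'world_from_camera': array([[ 9.99999481e-01,  3.20250546e-04, -9.67695314e-04,
         5.49858742e+02],
       [ 1.63673717e-05, -9.54284843e-01, -2.98898708e-01,
         7.68947542e+01],
       [-1.01917945e-03,  2.98898536e-01, -9.54284353e-01,
         3.83899553e+02],
       [ 0.00000000e+00,  0.00000000e+00,  0.00000000e+00,
         1.00000000e+00]])}
```

View pics/s0.png

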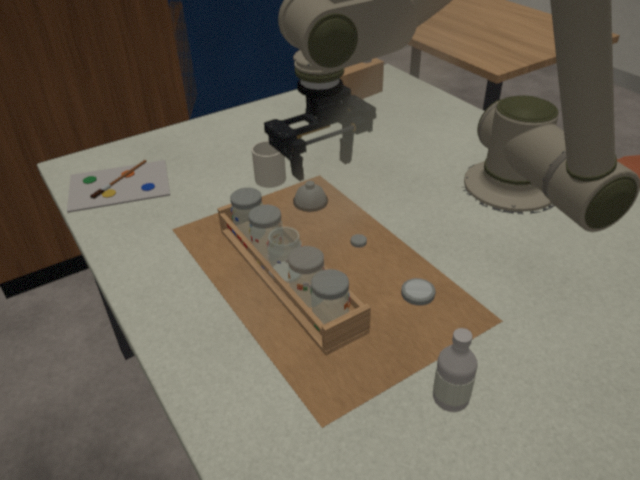

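View pics/w0.png

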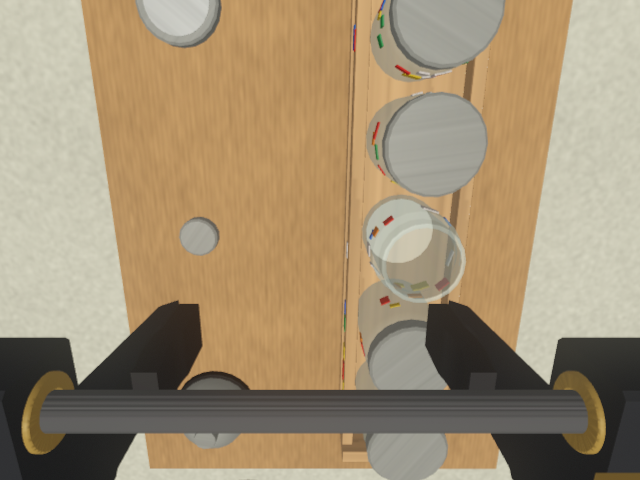

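The wrist view shows five jars in the rack. The middle one is open, with its mouth at about (422,261). The small lid is at (199,236), the large lid at about (178,0), and the bell is partly hidden at about (214,410). In the scene view the bell plunger is at (310,184) and the large lid at (418,291).

```bash
python3 - <<'E'
from h import *
print('mouth',pt('w0',422,261,107),pt('s0',284,237,107))
print('small',pt('w0',199,236,12))
print('lid',pt('s0',418,290,14),pt('w0',178,3,14))
print('bell',pt('s0',310,183,55))
for u,v in((246,195),(265,214),(306,257),(329,283)):print(pt('s0',u,v,112))
im=cv2.imread('pics/s0.png')
a=cv2.resize(im[165:225,270:350],None,fx=5,fy=5,interpolation=cv2.INTER_CUBIC)
b=cv2.resize(im[260:320,378:458],None,fx=5,fy=5,interpolation=cv2.INTER_CUBIC)
d=cv2.imread('pics/d0.png');
cv2.imwrite('pics/c.png',np.hstack([a,b])); cv2.imwrite('pics/c2.png',d)
E
```

```text
mouth [625.9 -19.9 107. ] [630.2 -15.8 107. ]
small [443.4 -28.7  12. ]
lid [445.8 169.8  14. ] [443.1 162.1  14. ]
bell [ 446.4 -216.8   55. ]
[ 626.7 -178.7  112. ]
[626.8 -96.2 112. ]
[630.   63.5 112. ]
[634.3 144.6 112. ]
```

View pics/c.png

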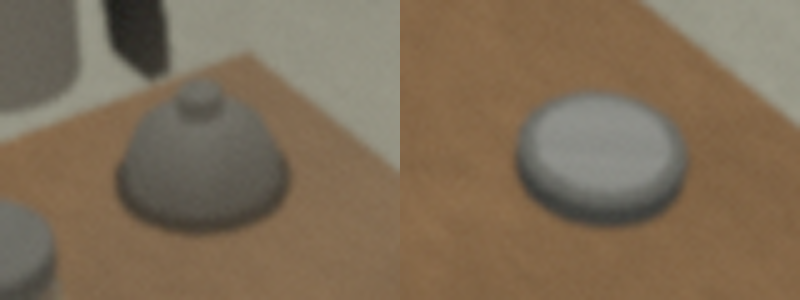

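View pics/c2.png

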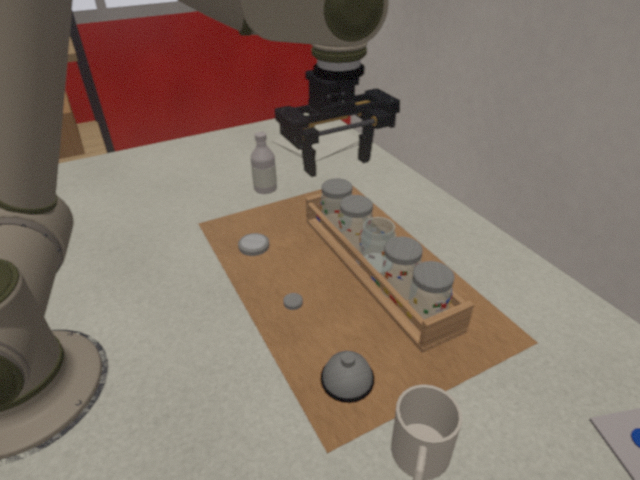

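The lid's top face centre is at (418,288) and the plunger top at (310,182.5) in the scene image. The side view puts the plunger at (348,356), the lid at (254,241) and the mouth at (378,228). The bottle is beyond the +y end and the mug beyond the −y end. I'll move over the bell with the hand closed.

```bash
python3 - <<'E'
from h import *
print('mouth',pt('d0',378,228,107),'bell',pt('d0',348,356,55),pt('s0',310,182.5,55),'lid',pt('d0',254,241,14),pt('s0',418,288.4,14))
print('bottle',pt('s0',460,338,150),pt('d0',262,138,150),'mug',pt('s0',269,150,90),pt('d0',427,402,90))
E
python3 -m pendant '[{"hand":0,"dx":-36,"dy":-17,"dz":0,"roll":0},{"hand":0,"dx":-36,"dy":-17,"dz":0,"roll":0},{"hand":0,"dx":-36,"dy":-17,"dz":0,"roll":0},{"hand":0,"dx":-36,"dy":-17,"dz":0,"roll":0},{"hand":0,"dx":-36,"dy":-17,"dz":0,"roll":0},{"hand":0,"dx":-35,"dy":-17,"dz":0,"roll":0},{"hand":0,"dx":0,"dy":0,"dz":0,"roll":0},{"hand":0,"dx":0,"dy":0,"dz":0,"roll":0}]' 20
python3 - <<'E'
from h import *
grab('wrist','w1')
E
```

```text
mouth [619.8 -32.3 107. ] bell [ 443.5 -223.5   55. ] [ 445.2 -218.6   55. ] lid [442.7 161.7  14. ] [442.8 166.4  14. ]
bottle [565.7 384.1 150. ] [549.9 348.2 150. ] mug [ 477.3 -351.7   90. ] [ 478.1 -356.8   90. ]
time: 1.15
ee_pos: [444.5, -220.4, 255.2]
tool_rot: [0.707, 0.708, -0.001, -0.002]
ft_force: [0.0, -0.5, 0.0]
gripper_width: 10.5
```

View pics/w1.png

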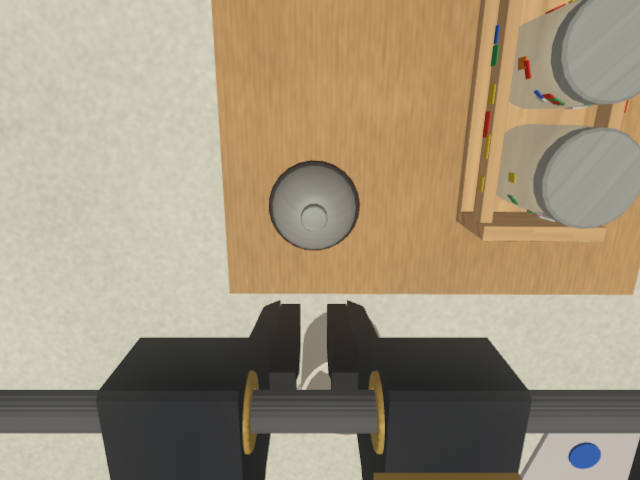

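The plunger is clearly visible, centred at (314,217). The fingers are still closing.

```bash
python3 - <<'E'
from h import *
print(pt('w1',314,217,55),pt('w1',314,217),pt('w1',314,205,0)); s=arm.sense();print(s['ee_pos'],s['tool_rot'],s['gripper_width'])
E
```

```text
[ 444.2 -220.1   55. ] [ 444.2 -220.1   55.1] [ 444.1 -221.5    0. ]
[ 444.60558054 -220.28055462  255.17301059] [ 7.06440307e-01  7.07768823e-01 -6.92834466e-04 -2.21489099e-03] 6.58913827223035
```

```bash
python3 -m pendant '[{"hand":0,"dx":0,"dy":0,"dz":30,"roll":0},{"hand":0,"dx":0,"dy":0,"dz":30,"roll":0},{"hand":0,"dx":0,"dy":0,"dz":30,"roll":0},{"hand":0,"dx":0,"dy":0,"dz":30,"roll":0},{"hand":0,"dx":0,"dy":0,"dz":25,"roll":0},{"hand":0,"dx":0,"dy":0,"dz":20,"roll":0},{"hand":0,"dx":0,"dy":0,"dz":0,"roll":0},{"hand":0,"dx":0,"dy":0,"dz":0,"roll":0}]'
python3 - <<'E'
from h import *
grab('side','d1')
im=cv2.imread('pics/d1.png');cv2.imwrite('pics/d1c.png',cv2.resize(im[260:420,250:450],None,fx=3,fy=3))
E
```

```text
time: 2.2
ee_pos: [448.4, -213.0, 86.7]
tool_rot: [0.702, 0.712, -0.0, -0.001]
ft_force: [-0.0, 0.0, -0.1]
gripper_width: 0.7
```

View pics/d1c.png

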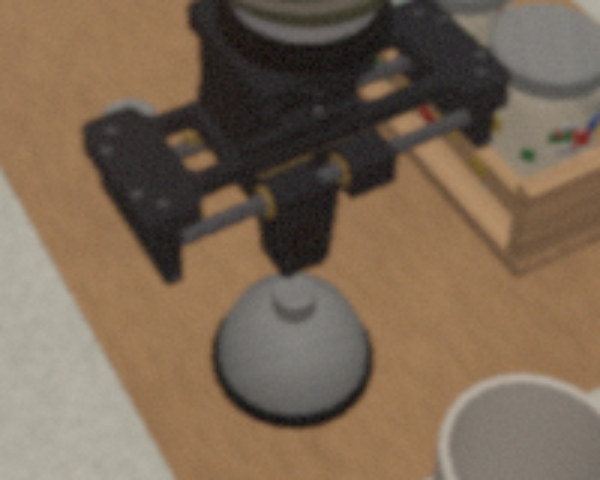

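The crop shows the closed fingertips (~290,270) just above the plunger (~294,295). The pose drifted about 4 mm and 7 mm off centre during the descent, so I'll correct that first.

```bash
python3 -m pendant '[{"hand":0,"dx":-7,"dy":-4,"dz":0,"roll":0},{"hand":0,"dx":0,"dy":0,"dz":0,"roll":0},{"hand":0,"dx":0,"dy":0,"dz":3,"roll":0},{"hand":0,"dx":0,"dy":0,"dz":3,"roll":0},{"hand":0,"dx":0,"dy":0,"dz":2,"roll":0},{"hand":0,"dx":0,"dy":0,"dz":0,"roll":0},{"hand":0,"dx":0,"dy":0,"dz":0,"roll":0},{"hand":0,"dx":0,"dy":0,"dz":0,"roll":0}]'
```

```text
time: 3.25
ee_pos: [444.7, -220.9, 79.7]
tool_rot: [0.702, 0.712, 0.0, 0.001]
ft_force: [-0.4, 0.2, -0.1]
gripper_width: 0.8
```

```bash
python3 -m pendant '[{"hand":0,"dx":0,"dy":0,"dz":3,"roll":0},{"hand":0,"dx":0,"dy":0,"dz":3,"roll":0},{"hand":0,"dx":0,"dy":0,"dz":2,"roll":0},{"hand":0,"dx":0,"dy":0,"dz":2,"roll":0},{"hand":0,"dx":0,"dy":0,"dz":1,"roll":0},{"hand":0,"dx":0,"dy":0,"dz":1,"roll":0},{"hand":0,"dx":0,"dy":0,"dz":0,"roll":0},{"hand":0,"dx":0,"dy":0,"dz":0,"roll":0}]'
```

```text
time: 4.25
ee_pos: [444.8, -221.0, 68.4]
tool_rot: [0.702, 0.712, 0.0, 0.001]
ft_force: [-1.3, 0.0, 4.2]
gripper_width: 0.7
```

Force is 4.2 N, so the plunger is nearly down. I'll press a little further, until it clearly bottoms out.

```bash
python3 -m pendant '[{"hand":0,"dx":0,"dy":0,"dz":1,"roll":0},{"hand":0,"dx":0,"dy":0,"dz":1,"roll":0},{"hand":0,"dx":0,"dy":0,"dz":1,"roll":0},{"hand":0,"dx":0,"dy":0,"dz":0.5,"roll":0},{"hand":0,"dx":0,"dy":0,"dz":0.5,"roll":0},{"hand":0,"dx":0,"dy":0,"dz":0.5,"roll":0},{"hand":0,"dx":0,"dy":0,"dz":0.5,"roll":0},{"hand":0,"dx":0,"dy":0,"dz":0.5,"roll":0}]'
```

```text
time: 5.25
ee_pos: [444.8, -220.9, 68.0]
tool_rot: [0.702, 0.712, -0.0, 0.003]
ft_force: [-2.5, 1.6, 10.4]
gripper_width: 0.7
```

The plunger is bottomed: 10 N with z held at 68.0. Lifting now.

```bash
python3 -m pendant '[{"hand":0,"dx":0,"dy":0,"dz":-5,"roll":0},{"hand":0,"dx":0,"dy":0,"dz":-15,"roll":0},{"hand":0,"dx":0,"dy":0,"dz":-30,"roll":0},{"hand":0,"dx":0,"dy":0,"dz":-35,"roll":0},{"hand":0,"dx":0,"dy":0,"dz":-35,"roll":0},{"hand":0,"dx":0,"dy":0,"dz":-35,"roll":0},{"hand":0,"dx":0,"dy":0,"dz":-20,"roll":0},{"hand":0,"dx":0,"dy":0,"dz":0,"roll":0}]'
python3 -m pendant '[{"hand":0,"dx":35,"dy":15,"dz":0,"roll":0},{"hand":0,"dx":35,"dy":15,"dz":0,"roll":0},{"hand":0,"dx":35,"dy":15,"dz":0,"roll":0},{"hand":0,"dx":35,"dy":15,"dz":0,"roll":0},{"hand":0,"dx":35,"dy":15,"dz":0,"roll":0},{"hand":0,"dx":20,"dy":15,"dz":0,"roll":0},{"hand":0,"dx":0,"dy":0,"dz":0,"roll":0},{"hand":0,"dx":0,"dy":0,"dz":0,"roll":0}]'
```

```text
time: 6.25
ee_pos: [443.9, -220.1, 246.4]
tool_rot: [0.702, 0.712, -0.0, 0.002]
ft_force: [0.2, -0.4, -0.5]
gripper_width: 0.1
time: 7.25
ee_pos: [531.3, -18.0, 234.6]
tool_rot: [0.703, 0.711, -0.003, -0.005]
ft_force: [-0.3, 0.1, 0.3]
gripper_width: 0.3
```

```bash
python3 -m pendant '[{"hand":0,"dx":0,"dy":25,"dz":0,"roll":0},{"hand":0,"dx":0,"dy":25,"dz":0,"roll":0},{"hand":0,"dx":0,"dy":25,"dz":0,"roll":0},{"hand":0,"dx":0,"dy":20,"dz":0,"roll":0},{"hand":0,"dx":0,"dy":0,"dz":0,"roll":0},{"hand":0,"dx":0,"dy":0,"dz":0,"roll":0},{"hand":0,"dx":0,"dy":0,"dz":0,"roll":0},{"hand":0,"dx":0,"dy":0,"dz":0,"roll":0}]'
python3 - <<'E'
from h import *
grab('wrist','w2');s=arm.sense();print(s['ee_pos'])
E
```

```text
time: 8.25
ee_pos: [624.4, -23.4, 231.3]
tool_rot: [0.706, 0.709, -0.005, -0.007]
ft_force: [-0.5, -0.8, -0.5]
gripper_width: 0.6
[624.49691814 -23.3815974  231.37239692]
```

View pics/w2.png

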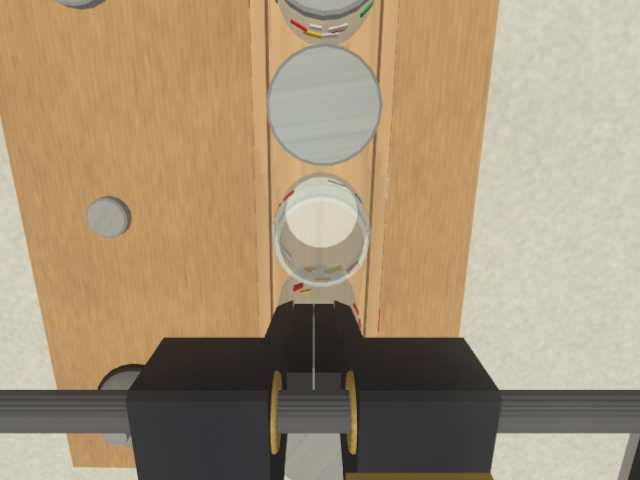

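The open jar is below, with its mouth ring spanning x 275–370 and y ~193–286, centre about (322,239). The neighbouring lid is at (325,104).

```bash
python3 - <<'E'
from h import *
print(pt('w2',322,239.5,107),pt('w2',370,239,107)-pt('w2',275,239,107),pt('w2',325,104,112),pt('w2',322,286,107))
s=arm.sense();print(s['ee_pos'])
E
```

```text
[627.7 -19.9 107. ] [59.6  0.5  0. ] [628.5  60.5 112. ] [628.1 -51.4 107. ]
[624.49691814 -23.3815974  231.37239692]
```

```bash
python3 -m pendant '[{"hand":0,"dx":3.5,"dy":3.5,"dz":0,"roll":0},{"hand":0,"dx":0,"dy":0,"dz":0,"roll":0},{"hand":0,"dx":0,"dy":0,"dz":18,"roll":0},{"hand":0,"dx":0,"dy":0,"dz":18,"roll":0},{"hand":0,"dx":0,"dy":0,"dz":18,"roll":0},{"hand":0,"dx":0,"dy":0,"dz":14,"roll":0},{"hand":0,"dx":0,"dy":0,"dz":0,"roll":0},{"hand":0,"dx":0,"dy":0,"dz":0,"roll":0}]'
```

```text
time: 9.3
ee_pos: [627.7, -18.9, 162.5]
tool_rot: [0.705, 0.709, -0.004, -0.006]
ft_force: [0.6, -1.0, 0.4]
gripper_width: 0.2
```

```bash
python3 -m pendant '[{"hand":0,"dx":-1,"dy":0,"dz":5,"roll":0},{"hand":0,"dx":0,"dy":0,"dz":0,"roll":0},{"hand":0,"dx":0,"dy":0,"dz":0,"roll":0},{"hand":0,"dx":0,"dy":0,"dz":0,"roll":0},{"hand":0,"dx":0,"dy":0,"dz":0,"roll":0},{"hand":0,"dx":0,"dy":0,"dz":0,"roll":0},{"hand":0,"dx":0,"dy":0,"dz":0,"roll":0},{"hand":0,"dx":0,"dy":0,"dz":0,"roll":0}]'
for i in 1; do python3 -m pendant '[{"hand":0,"dx":0,"dy":0,"dz":0,"roll":0},{"hand":0,"dx":0,"dy":0,"dz":0,"roll":0},{"hand":0,"dx":0,"dy":0,"dz":0,"roll":0},{"hand":0,"dx":0,"dy":0,"dz":0,"roll":0},{"hand":0,"dx":0,"dy":0,"dz":0,"roll":0},{"hand":0,"dx":0,"dy":0,"dz":0,"roll":0},{"hand":0,"dx":0,"dy":0,"dz":0,"roll":0},{"hand":0,"dx":0,"dy":0,"dz":0,"roll":0}]'; done
python3 -m pendant '[{"hand":0,"dx":0,"dy":0,"dz":0,"roll":0},{"hand":0,"dx":0,"dy":0,"dz":0,"roll":0},{"hand":0,"dx":0,"dy":0,"dz":0,"roll":0},{"hand":0,"dx":0,"dy":0,"dz":0,"roll":0},{"hand":0,"dx":0,"dy":0,"dz":0,"roll":0},{"hand":0,"dx":0,"dy":0,"dz":0,"roll":0},{"hand":0,"dx":0,"dy":0,"dz":0,"roll":0},{"hand":0,"dx":0,"dy":0,"dz":0,"roll":0}]'
python3 - <<'E'
from h import *
grab('side','d2');print(arm.sense()['qd'].round(4))
im=cv2.imread('pics/d2.png');cv2.imwrite('pics/d2c.png',cv2.resize(im[130:290,280:480],None,fx=3,fy=3))
E
```

```text
time: 10.3
ee_pos: [628.1, -20.1, 158.8]
tool_rot: [0.705, 0.709, -0.004, -0.004]
ft_force: [0.1, 0.1, 0.6]
gripper_width: 0.1
time: 11.3
ee_pos: [628.1, -20.1, 158.8]
tool_rot: [0.705, 0.709, -0.004, -0.004]
ft_force: [0.6, -0.2, -0.4]
gripper_width: 0.5
time: 12.3
ee_pos: [628.1, -20.1, 158.8]
tool_rot: [0.705, 0.709, -0.004, -0.004]
ft_force: [-0.5, 0.3, 0.1]
gripper_width: 0.3
[ 0.0004 -0.0018 -0.001   0.0016  0.0006  0.0023]
```

View pics/d2c.png

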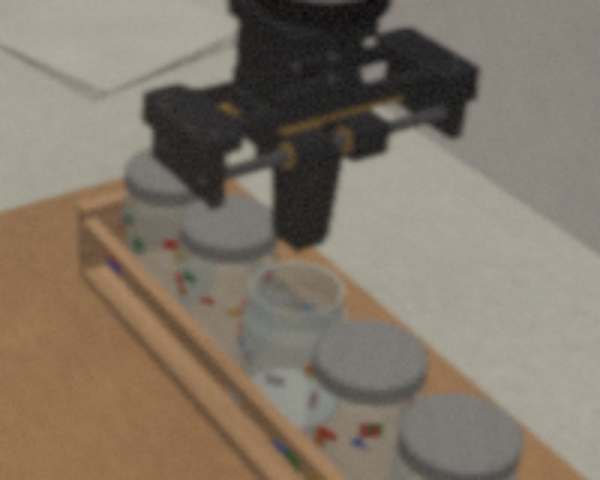

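The fingertips (~303,245 in the crop) are right above the open mouth (~295,290), and they held still for over 2.8 s. Next I'll retreat up and back, then go over to the large lid.

```bash
python3 -m pendant '[{"hand":0,"dx":0,"dy":0,"dz":-20,"roll":0},{"hand":0,"dx":0,"dy":0,"dz":-25,"roll":0},{"hand":0,"dx":0,"dy":0,"dz":-25,"roll":0},{"hand":0,"dx":0,"dy":-10,"dz":-10,"roll":0},{"hand":0,"dx":0,"dy":-30,"dz":0,"roll":0},{"hand":0,"dx":0,"dy":-30,"dz":0,"roll":0},{"hand":0,"dx":0,"dy":-25,"dz":0,"roll":0},{"hand":0,"dx":0,"dy":0,"dz":0,"roll":0}]'
python3 -m pendant '[{"hand":0,"dx":30,"dy":-14,"dz":0,"roll":0},{"hand":0,"dx":32,"dy":-16,"dz":0,"roll":0},{"hand":0,"dx":32,"dy":-16,"dz":0,"roll":0},{"hand":0,"dx":32,"dy":-16,"dz":0,"roll":0},{"hand":0,"dx":32,"dy":-16,"dz":0,"roll":0},{"hand":0,"dx":25,"dy":-12,"dz":0,"roll":0},{"hand":0,"dx":0,"dy":0,"dz":0,"roll":0},{"hand":0,"dx":0,"dy":0,"dz":0,"roll":0}]'
python3 - <<'E'
from h import *
grab('wrist','w3')
E
```

```text
time: 13.35
ee_pos: [528.2, -20.3, 239.8]
tool_rot: [0.705, 0.709, -0.005, -0.006]
ft_force: [-0.1, -0.1, 0.5]
gripper_width: 0.3
time: 14.35
ee_pos: [438.7, 167.2, 239.0]
tool_rot: [0.706, 0.709, -0.005, -0.007]
ft_force: [0.9, -0.3, 0.5]
gripper_width: 0.7
```

View pics/w3.png

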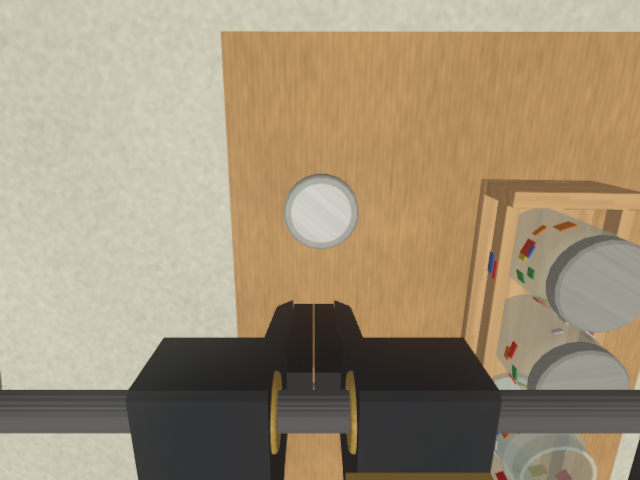

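The large lid is centred at (321,211), just ahead of the fingers.

```bash
python3 - <<'E'
from h import *
print(pt('w3',321,211,14),pt('w3',357,211,14)-pt('w3',285,211,14));print(arm.sense()['ee_pos'])
E
```

```text
[441.5 167.   14. ] [62.   0.5  0. ]
[438.70278401 167.13622853 239.02756255]
```

```bash
python3 -m pendant '[{"hand":0,"dx":0,"dy":3,"dz":15,"roll":0},{"hand":0,"dx":0,"dy":0,"dz":25,"roll":0},{"hand":0,"dx":0,"dy":0,"dz":25,"roll":0},{"hand":0,"dx":0,"dy":0,"dz":25,"roll":0},{"hand":0,"dx":0,"dy":0,"dz":25,"roll":0},{"hand":0,"dx":0,"dy":0,"dz":20,"roll":0},{"hand":0,"dx":0,"dy":0,"dz":10,"roll":0},{"hand":0,"dx":0,"dy":0,"dz":0,"roll":0}]'
```

```text
time: 15.4
ee_pos: [445.1, 161.1, 89.3]
tool_rot: [0.709, 0.705, -0.004, -0.006]
ft_force: [0.2, -0.1, 0.4]
gripper_width: 0.4
```

```bash
python3 -m pendant '[{"hand":0,"dx":6,"dy":-3,"dz":0,"roll":0},{"hand":0,"dx":0,"dy":0,"dz":8,"roll":0},{"hand":0,"dx":0,"dy":0,"dz":8,"roll":0},{"hand":0,"dx":0,"dy":0,"dz":5,"roll":0},{"hand":0,"dx":0,"dy":0,"dz":0,"roll":0},{"hand":0,"dx":0,"dy":0,"dz":0,"roll":0},{"hand":0,"dx":0,"dy":0,"dz":0,"roll":0},{"hand":0,"dx":0,"dy":0,"dz":0,"roll":0}]'
```

```text
time: 16.4
ee_pos: [442.8, 167.6, 68.6]
tool_rot: [0.709, 0.705, -0.003, -0.005]
ft_force: [-0.2, 0.5, 0.2]
gripper_width: 0.2
```

```bash
python3 -m pendant '[{"hand":0,"dx":-0.5,"dy":-1,"dz":4,"roll":0},{"hand":0,"dx":0,"dy":0,"dz":0,"roll":0},{"hand":0,"dx":0,"dy":0,"dz":0,"roll":0},{"hand":0,"dx":0,"dy":0,"dz":0,"roll":0},{"hand":0,"dx":0,"dy":0,"dz":0,"roll":0},{"hand":0,"dx":0,"dy":0,"dz":0,"roll":0},{"hand":0,"dx":0,"dy":0,"dz":0,"roll":0},{"hand":0,"dx":0,"dy":0,"dz":0,"roll":0}]'
python3 -m pendant '[{"hand":0,"dx":0,"dy":0,"dz":0,"roll":0},{"hand":0,"dx":0,"dy":0,"dz":0,"roll":0},{"hand":0,"dx":0,"dy":0,"dz":0,"roll":0},{"hand":0,"dx":0,"dy":0,"dz":0,"roll":0},{"hand":0,"dx":0,"dy":0,"dz":0,"roll":0},{"hand":0,"dx":0,"dy":0,"dz":0,"roll":0},{"hand":0,"dx":0,"dy":0,"dz":0,"roll":0},{"hand":0,"dx":0,"dy":0,"dz":0,"roll":0}]'
python3 -m pendant '[{"hand":0,"dx":0,"dy":0,"dz":0,"roll":0},{"hand":0,"dx":0,"dy":0,"dz":0,"roll":0},{"hand":0,"dx":0,"dy":0,"dz":0,"roll":0},{"hand":0,"dx":0,"dy":0,"dz":0,"roll":0},{"hand":0,"dx":0,"dy":0,"dz":0,"roll":0},{"hand":0,"dx":0,"dy":0,"dz":0,"roll":0},{"hand":0,"dx":0,"dy":0,"dz":0,"roll":0},{"hand":0,"dx":0,"dy":0,"dz":0,"roll":0}]'
python3 - <<'E'
from h import *
grab('side','d3')
cv2.imwrite('pics/d3c.png',cv2.resize(cv2.imread('pics/d3.png')[120:420,150:500],None,fx=2,fy=2))
E
```

```text
time: 17.4
ee_pos: [441.7, 167.0, 64.5]
tool_rot: [0.709, 0.705, -0.003, -0.004]
ft_force: [-1.0, 0.1, -0.3]
gripper_width: 0.5
time: 18.4
ee_pos: [441.7, 167.1, 64.5]
tool_rot: [0.709, 0.705, -0.003, -0.004]
ft_force: [0.3, 0.1, -0.2]
gripper_width: 0.6
time: 19.4
ee_pos: [441.7, 167.0, 64.5]
tool_rot: [0.709, 0.705, -0.003, -0.004]
ft_force: [-1.2, -0.4, -0.1]
gripper_width: 0.6
```

View pics/d3c.png

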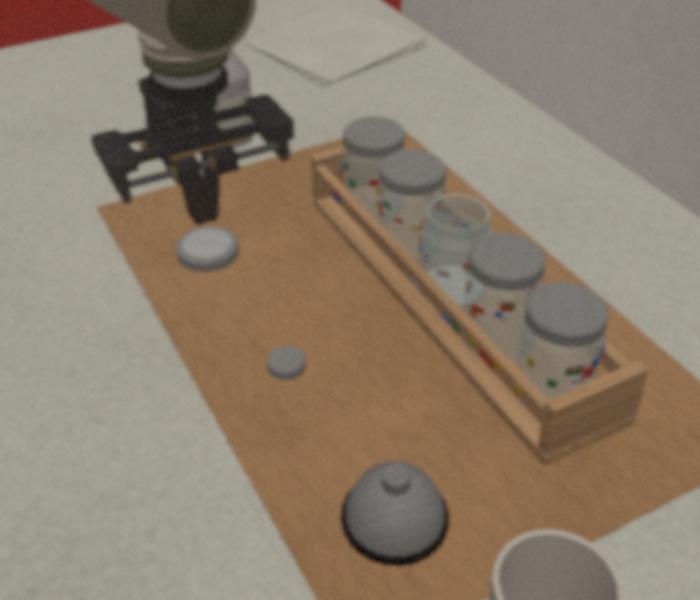

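The fingertips (~203,218) are above the large lid (~207,247), nothing has been disturbed, and the bell plunger is back up. Handing in.

```bash
python3 -c "
from station import arm
print(arm.close_job())"
```

```text
the job is handed in; nothing more can be done
None
```

The bell was rung and both things pointed out in the order asked. I handed the job in at about 19.5 s, with the hand still over the lid.

- **Bell:** I pressed the plunger with closed fingers until it stopped moving, at about 10 N and fingertip height 49 mm, which is 6 mm of travel. I then let it up, and the last picture shows it raised.
- **Open jar (middle place in the rack):** I pointed at the mouth from about 33 mm above it. I kept still for over 2.8 s, with the hand within about 0.5 mm of the measured centre.
- **Large lid:** I pointed at it from about 31 mm above, within about 0.5 mm of the measured centre. I had kept still for about 2.8 s when I handed in.

The last side picture showed the jars and both lids where they had been and nothing touching the hand. The bottle and mug were only partly in view. Wrist force stayed near zero at every reading except during the bell press.

The fixed cameras disagreed with the wrist camera by up to about 15 mm on the mouth and about 5 mm on the lid, partly from rough pixel reading. I relied on the close wrist views for the final positions. The hand also drifted by up to 8 mm on the two longest descents, and I corrected that before pressing and before pointing at the lid.

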